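# Open the child-proof cleaner bottle

## Robot

A 6-joint arm with a two-finger parallel gripper is mounted at the origin on a cart in front of the work surface, level with it; the furniture and walls round the work are solid. World frame = base frame: x ahead of the robot, y to its left, z up, the work surface at z = 0. Lengths are in m, angles in degrees, forces in N, time in s.
With the tool pointing down it reaches from about 0.275 to 0.875 m from the base axis. Payload 12.5 kg.
Tool frame: the origin (TCP) lies on the mounting face of the last link; the fingertips stand 173 mm ahead of it and the grasp point (between the pads) lies 155 mm ahead of it; z points along the fingers, y is the line along which they close (so a half turn about z gives the same grasp; the last joint's range is limited). The gripper opens to 85 mm and grips with 20 to 120 N. Pads are 22 mm wide; open, the fingers measure 114 mm over their backs; the gripper's body (76 mm by 85 mm) begins 54 mm behind the grasp point. The pads swing forward as they close: fully open they stand 13 mm farther back than shut.
Start: joints at [64.538, 20.094, 94.641, -0, 65.266, -4.847], TCP at [0.194, 0.515, 0.405] pointing down, gripper open.
Joint ranges: [-157.81, 157.81], [-45, 120.19], [0.68, 151.7], [-89.99, 269.99], [4.06, 180], [-164.3, 164.3]. Speed limits (degrees/s): [127.2, 127.2, 159.86, 180, 180, 180].

## Interface

Orientations are given as [roll, pitch, yaw] about the fixed x, y, z axes, in that order (R = Rz(yaw) Ry(pitch) Rx(roll)).
In Python, from bench import manip, snapshot, camera_info, ticket gives the robot as it stands.
- The arm moves only by the tool jog_arm, never from a script. Its argument "deltas" is a list that holds one entry, the list of rows, each a list of 4 numbers: the shift along the world's x, y, z in mm, then the turn about the world's z in degrees. In form: [[[dx, dy, dz, roll], ...]]. A call has exactly 5 rows; each row shifts and turns the commanded pose from where the row before left it; what a row does not reach is not made up. A row lasts 1/12 s, in which the tool goes at most 41.7 mm and 7.16 degrees, less where a joint would pass 70% of its speed; a pose out of reach is approached as far as the arm can. A call with a gripper value outside its range is refused whole. "jaw" is the opening, from 0 (shut) to 1 (fully open), set as the call begins (left out, the last holds). The fingers move at their own pace and stop on an object; "force" is the grip in N (left out, the last holds). Time passes only in rows, so rows that do not move let the fingers close, or fill a call up. It gives the time, the measured TCP pose, the force, the opening and the grip force at its end, in the units of the state.
- manip.state(): the state, without advancing time (a new reading comes with each control period).
- snapshot(name): name is "scene" or "top"; returns the picture (420x560x3 uint8, blue, green, red); there is no depth.
- camera_info(name): a dict with "camera_matrix" (3x3 intrinsics, pixels), "distortion" ([k1, k2, p1, p2, k3] as OpenCV has them; the pictures are not rectified), "extrinsics" (4x4, takes a point from world to camera coordinates). Camera axes: x right, y up, looking along -z (the intrinsics and any distortion apply to the point x, -y, -z); pixel columns grow to the right and rows downward; lengths in m; the calibration is good to about 2 mm. A picture is of the moment at which its call begins. camera_info takes no time and is no camera call.
- ticket.close_job(): hands the job in; it is judged then, once.
The state is a dict: "time_s": time; "qpos": joint angles; "joint_velocities": joint speeds; "joint_torque": joint torques, N m; "position": TCP position; "eef_rot": TCP orientation; "contact_force": force on the tool from outside, world axes, zero at the start; "moment": the same for the moment, N m; "opening": finger opening in m; "grasp_force": force on a finger pad.
Only numpy, scipy, OpenCV 4.12 (cv2) and the standard library are available. Lean on these libraries where they do the work, as an engineer would, in place of code of your own. Each camera call takes 0.05 s, during which the arm holds its last target. There are 200 camera calls.

## Task

Open the child-proof bottle of screen cleaner that stands in the wooden holder: press its cap down and, keeping it pressed, twist it anticlockwise (seen from above) until it is free, then lift it straight off. Finish while still holding the cap in the gripper, level and still, about 8 cm above the mouth of the bottle; do not put it down or let it go. Leave the other things on the desk where they stand.

Things in the scene. Friction and masses are not known exactly. Their poses are not given: they have to be found in the camera images.
- bottle: Grey square plastic bottle (65 x 65 mm) in a square wooden holder with a 104 x 104 mm foot; both are one unit fixed to the desk. Origin: centre of the foot's underside, on the desk; z up along the bottle's axis. Wooden socket up to z = 40 mm; the shoulders slope from 78 mm (radius 30 mm) to 92 mm (radius 15 mm), then comes a neck of 13 mm radius.
- mouth (a point): Centre of the bottle's mouth (rim of the neck), 129 mm above the desk, on the bottle's axis; hidden in the cap at first. Three lugs on the neck (to 18 mm radius) hook the cap. A spring-loaded white insert (radius 8 mm) sticks up to 9 mm out of the mouth and pushes the cap up.
- cap_center (a point): Centre (half-way up) of the white round ribbed safety cap, a loose part: 47 mm diameter, 30 mm tall, about 40 g, z up along its axis. Seated, it is coaxial with the bottle: underside 110 mm, centre 125 mm, top 140 mm above the desk, bare neck below it down to 92 mm. Its seated heading is that of the bottle (x axes parallel).
- cap_top (a point): Centre of the cap's top face, 15 mm above cap_center. The cap's spring resists with 4 N, rising to about 10 N fully pressed, 7 mm down, at a solid stop. The cap cannot turn unless held at least 4 mm down (best 6 or 7). It opens anticlockwise seen from above: between 45 and 80 degrees of turn it is free to lift straight off (best 60; a stop comes at about 85).
- jar_mid (a point): Bystander: centre of a glass jar with wooden lid, 70 mm diameter, 86 mm tall, standing loose on the desk. Not to be disturbed.
- ink_mid (a point): Bystander: centre of a small dark square ink bottle with black cap, 34 x 34 x 56 mm, loose on the desk. Not to be disturbed.
- glue_mid (a point): Bystander: centre of a standing glue stick, 26 mm diameter, 97 mm tall, loose on the desk. Not to be disturbed.
There are look-alikes about, which are no part of the job. Of the things that look like the part that bears cap_center, the smallest one is meant.

How it is judged (in metres and radians):
On the way, in this order (a step that is already met when the one before it is completed fails the run):
1. the cap is pressed down on the bottle by at least 3.5 mm (z of cap_center in the frame of bottle below 0.1215 m), for 0.1 s.
2. the cap, still on the neck, has been turned past its lugs (over 34 degrees) (angle between the x axis of cap_center and the x axis of bottle, either way round above 0.6 rad and z of cap_center in the frame of bottle below 0.13 m), for 0.05 s.
At the end, for the whole second after the job is handed in: The cap is off and held still in the gripper, touching nothing else: its underside is 40 to 130 mm above the mouth of the bottle, its centre within 35 mm of the bottle's axis sideways, level within 15 degrees; the jar, ink bottle and glue stick are within 20 mm of where they stood (z of cap_center in the frame of mouth between 0.055 and 0.145 m and horizontal distance between cap_center and mouth below 0.035 m and angle between cap_center's own z axis and vertical below 0.26 rad and contact force between the fingers and cap above 1 N and contact force between bottle and cap below 0.1 N and distance of each of jar_mid, ink_mid, glue_mid from where it was at the start of the episode below 0.02 m and linear speed of cap below 0.03 m/s); the arm keeps its last pose, push and grip.
It fails at once if a bystander (jar, ink bottle, glue stick) is pushed away or knocked over (distance of any of jar_mid, ink_mid, glue_mid from where it was at the start of the episode above 0.03 m).
It also fails if it takes over 35 s, if anything falls off the work surface, if the arm or the gripper's body presses on something with over 40 N, if the wrist force passes 120 N, or if a joint passes its speed limit or range.

## Working session

There is one attempt and no reset: what is moved stays moved. The work goes in short steps, Python scripts to look and compute and a tool call to move; the robot and the scene stay as the last step left them, time stands still between calls to the robot, and variables do not carry over. Pictures are saved under pics/ and viewed, at most 10 in all, crops included, and the job is handed in when it is done.

Besides the shell and the picture viewer there is one more tool, called after ">>>" by a JSON object that holds its "name" and its "arguments", one argument or row to a line. jog_arm: Moves the arm, as the interface text tells. Its arguments: {"type":"object","properties":{"deltas":{"type":"array"},"jaw":{"type":"number"},"force":{"type":"number"}},"required":["deltas"]}

```bash
mkdir -p pics; python3 - <<'E'
from bench import manip, snapshot, camera_info
import cv2
for n in("scene","top"):
    cv2.imwrite(f"pics/{n}0.png",snapshot(n)); c=camera_info(n); print(c)
print(manip.state())
E
```

```text
{'camera_matrix': array([[475.26503037,   0.        , 274.11619687],
       [  0.        , 475.26503037, 212.97894065],
       [  0.        ,   0.        ,   1.        ]]), 'distortion': array([-0.00816998,  0.        ,  0.        ,  0.        ,  0.        ]), 'extrinsics': array([[ 0.80645435, -0.59104561,  0.01721849, -0.5086876 ],
       [ 0.40475771,  0.5730329 ,  0.71260402, -0.2650685 ],
       [-0.43104824, -0.5677133 ,  0.70135514, -0.84219469],
       [ 0.        ,  0.        ,  0.        ,  1.        ]])}
{'camera_matrix': array([[404.79188505,   0.        , 287.414441  ],
       [  0.        , 404.79188505, 213.19764269],
       [  0.        ,   0.        ,   1.        ]]), 'distortion': array([-0.11041063,  0.        ,  0.        ,  0.        ,  0.        ]), 'extrinsics': array([[ 0.02707552, -0.99923085,  0.02836595, -0.11399926],
       [ 0.98504495,  0.03149985,  0.16939362, -0.59031497],
       [-0.17015686,  0.02335531,  0.98514018, -0.86772119],
       [ 0.        ,  0.        ,  0.        ,  1.        ]])}
{'time_s': 0.1, 'qpos': array([ 6.45385179e+01,  2.01225007e+01,  9.46743755e+01, -1.53452872e-03,
        6.52662131e+01, -4.84774136e+00]), 'joint_velocities': array([ 0.09072969,  0.07135602, -0.1509206 ,  0.06277551, -0.22570663,
        0.00548308]), 'joint_torque': array([ 3.02096450e-03, -5.06831789e+01, -2.91873837e+01,  8.50114986e-06,
        2.52755592e-03,  9.51797489e-06]), 'position': array([0.19356701, 0.51468322, 0.40419296]), 'eef_rot': array([-1.79937019e+02, -3.94349427e-03,  1.59386900e+02]), 'contact_force': array([-0.69207833,  1.27577436, -0.11032777]), 'moment': array([0.04994558, 0.01720182, 0.01129527]), 'grasp_force': 0.0, 'opening': 0.08552443856210316}
```

View pics/scene0.png

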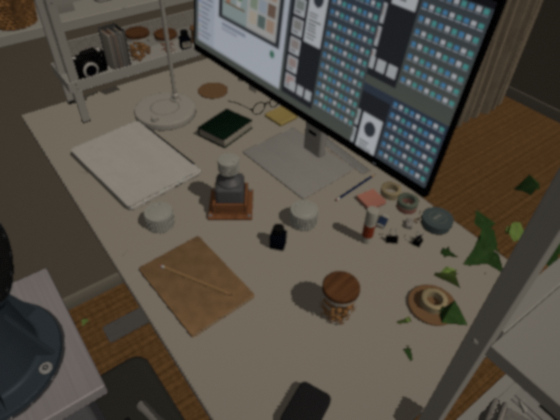

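View pics/top0.png

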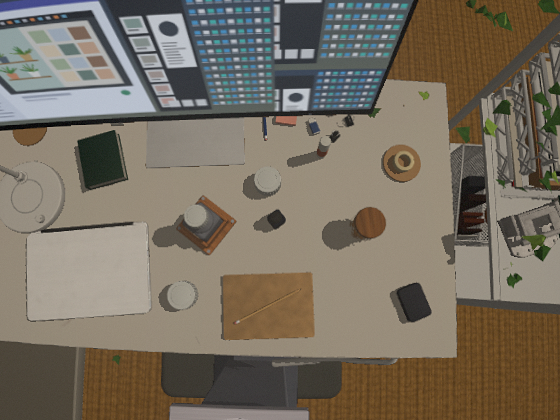

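Three white ribbed drums: scene (229,165)/top (196,215) on the holder; scene (159,217)/top (181,295) and scene (304,214)/top (267,180) loose on the desk. The one on the wooden holder fits, since it is the smallest and sits on the bottle. I'll confirm this in a crop and measure it.

```bash
cat > h.py <<'E'
import numpy as np, cv2
from bench import camera_info
def ray(n,uv):
    c=camera_info(n);E=c["extrinsics"];R,t=E[:3,:3],E[:3,3]
    p=cv2.undistortPoints(np.array([[uv]],float),c["camera_matrix"],c["distortion"])[0,0]
    return -R.T@t, R.T@np.array([p[0],-p[1],-1])
def plane(n,uv,z):
    o,d=ray(n,uv); return o+d*(z-o[2])/d[2]
def tri(a,b):
    (o,d),(p,e)=ray("scene",a),ray("top",b)
    s=np.linalg.lstsq(np.c_[d,-e],p-o,rcond=None)[0]
    x,y=o+d*s[0],p+e*s[1]; return (x+y)/2,np.linalg.norm(x-y)
def proj(n,P):
    c=camera_info(n);E=c["extrinsics"];q=(E[:3,:3]@np.asarray(P).T).T+E[:3,3]
    q=q*[1,-1,-1]
    return cv2.projectPoints(q,np.zeros(3),np.zeros(3),c["camera_matrix"],c["distortion"])[0][:,0]
E
python3 - <<'E'
from h import *
s=cv2.imread("pics/scene0.png");t=cv2.imread("pics/top0.png")
a=cv2.resize(s[140:240,190:265],None,fx=5.3,fy=5.3,interpolation=3)
b=cv2.resize(t[180:265,165:245],None,fx=5,fy=5,interpolation=3)
o=np.zeros((530,800,3),np.uint8);o[:a.shape[0],:a.shape[1]]=a[:530,:400];o[:b.shape[0],400:800]=b
cv2.imwrite("pics/crop0.png",o)
h=cv2.cvtColor(t,cv2.COLOR_BGR2HSV)
print("desk",h[250,180],"cap",h[213,195], "lookalike",h[180,267],h[295,181])
print(plane("top",(196,215),.14),plane("scene",(229,160),.14))
E
```

```text
desk [ 19  47 152] cap [ 19  31 156] lookalike [ 22  31 155] [ 21  31 157]
[0.56849099 0.0926703  0.14      ] [0.56998571 0.088165   0.14      ]
```

View pics/crop0.png

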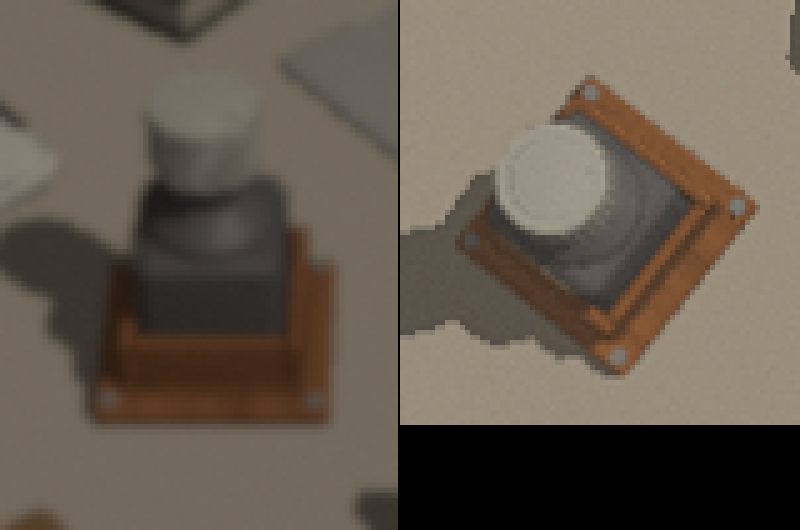

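The crop confirms it: a white cap on the grey bottle in the wooden holder. Its top face is centred at about top (195.0,215.1), scene (228.4,159.4).

```bash
python3 - <<'E'
from h import *
print(tri((228.4,159.4),(194.9,215.1)))
print(plane("top",(194.9,215.1),.14),plane("scene",(228.4,159.4),.14))
for z in(0,.012):
  q=[plane("top",(165+(u-400)/5-.4,180+v/5-.4),z)[:2] for u,v in[(590,77),(757,207),(622,373),(458,241)]]
  print(np.mean(q,0),[np.linalg.norm(q[i]-q[(i+1)%4]) for i in range(4)],np.degrees(np.arctan2(*(q[1]-q[0])[::-1])))
for n,(a,z) in dict(jar=((370,222),.086),ink=((276,219),.056),glue=((323,145),.097),lk1=((267,179),.04),lk2=((181,294),.04)).items(): print(n,plane("top",a,z))
from scipy.spatial.transform import Rotation as R
E
```

```text
(array([0.57027811, 0.09469623, 0.13708113]), np.float64(0.0036001311458299726))
[0.56821101 0.09492108 0.14      ] [0.57004358 0.09070469 0.14      ]
[0.56921746 0.09621376] [np.float64(0.10376475336792182), np.float64(0.10105291798258702), np.float64(0.10198173197572975), np.float64(0.10064706616508978)] -125.96126733355925
[0.56756044 0.09406861] [np.float64(0.10246506247974997), np.float64(0.099787193808797), np.float64(0.10070437407233006), np.float64(0.09938642543140852)] -125.96126733355925
jar [ 0.57370488 -0.27808225  0.086     ]
ink [ 0.578637   -0.07105989  0.056     ]
glue [ 0.74305896 -0.17092822  0.097     ]
lk1 [ 0.6749713  -0.04695345  0.04      ]
lk2 [0.40462117 0.13614669 0.04      ]
```

>>> {"name": "jog_arm", "arguments": {
  "deltas": [
    [[25, -28, 0, 0], [25, -28, 0, 0], [25, -28, 0, 0], [25, -28, 0, 0], [25, -28, 0, 0]]
  ],
  "jaw": 1
}}

```text
time_s: 0.52
position: [0.3193, 0.3733, 0.4045]
eef_rot: [-180.0, -0.0, 159.4]
contact_force: [1.1, -0.7, 0.4]
opening: 0.0853
grasp_force: 0.0
```

>>> {"name": "jog_arm", "arguments": {
  "deltas": [
    [[25, -28, 0, 0], [25, -28, 0, 0], [25, -28, 0, 0], [25, -28, 0, 0], [25, -28, 0, 0]]
  ]
}}

```text
time_s: 0.93
position: [0.4445, 0.2331, 0.4046]
eef_rot: [-180.0, -0.0, 159.4]
contact_force: [0.7, 1.0, 0.3]
opening: 0.0852
grasp_force: 0.0
```

>>> {"name": "jog_arm", "arguments": {
  "deltas": [
    [[25, -28, 0, 0], [25, -28, 0, 0], [25, -28, 0, 0], [25, -28, 0, 0], [25, -28, 0, 0]]
  ]
}}

```text
time_s: 1.35
position: [0.5695, 0.0931, 0.4044]
eef_rot: [-180.0, -0.0, 159.4]
contact_force: [-0.4, 1.4, -0.5]
opening: 0.0852
grasp_force: 0.0
```

>>> {"name": "jog_arm", "arguments": {
  "deltas": [
    [[0, 0, -10, 0], [0, 0, -10, 0], [0, 0, -10, 0], [0, 0, 0, 0], [0, 0, 0, 0]]
  ]
}}

```text
time_s: 1.77
position: [0.568, 0.0957, 0.3741]
eef_rot: [-180.0, -0.1, 159.5]
contact_force: [-0.1, 0.2, 0.1]
opening: 0.0857
grasp_force: 0.0
```

```bash
python3 - <<'E'
from h import *
from bench import snapshot,manip
for n in("scene","top"): cv2.imwrite(f"pics/{n}1.png",snapshot(n))
s=cv2.imread("pics/scene1.png")
st=manip.state();print(st)
print(proj("scene",[[.569,.094,.14]]+[list(st["position"]-[0,0,.173])]))
cv2.imwrite("pics/crop1.png",cv2.resize(s[40:250,130:330],None,fx=2.8,fy=2.8,interpolation=3))
E
```

```text
{'time_s': 1.8667, 'qpos': array([ 4.91712904e+00,  2.46005635e+01,  9.24168255e+01,  1.00571403e-03,
        6.29534870e+01, -6.45376055e+01]), 'joint_velocities': array([-0.27164475, -0.16228624, -0.38559793,  0.05397158, -0.02297452,
       -0.00681502]), 'joint_torque': array([-6.80510164e-02, -5.36524630e+01, -2.79985195e+01, -5.71633245e-04,
       -3.16738020e-03,  4.57453803e-03]), 'position': array([0.56833844, 0.09556816, 0.375135  ]), 'eef_rot': array([1.79986670e+02, 2.59098820e-02, 1.59454274e+02]), 'contact_force': array([-0.19201838, -0.10244126,  0.16493046]), 'moment': array([ 0.03092513, -0.02799597,  0.0075924 ]), 'grasp_force': 0.0, 'opening': 0.08565247796644286}
[[227.19139472 158.80527392]
 [224.9945019  135.13919339]]
```

View pics/crop1.png

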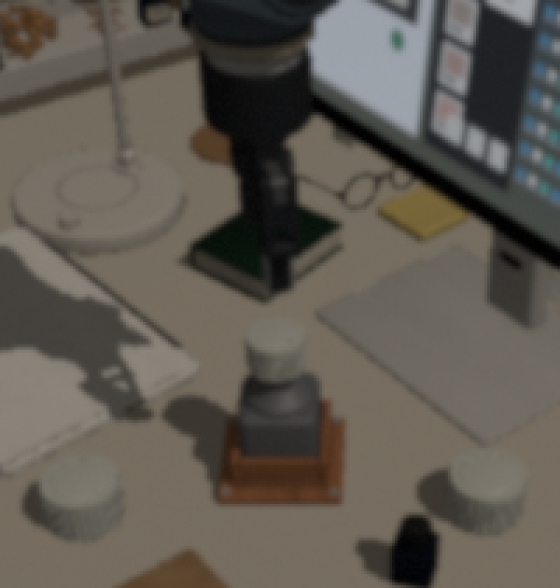

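The top of the cap is at crop (276,335), that is scene (228.6,159.6), and the open fingers hang directly above it, clear of everything. Next I descend and grip.

>>> {"name": "jog_arm", "arguments": {
  "deltas": [
    [[0, -1, -25, 0], [0, 0, -25, 0], [0, 0, -25, 0], [0, 0, -15, 0], [0, 0, -7, 0]]
  ]
}}

```text
time_s: 2.28
position: [0.5681, 0.0942, 0.2762]
eef_rot: [-180.0, -0.1, 159.4]
contact_force: [-0.9, 0.2, 0.3]
opening: 0.0851
grasp_force: 0.0
```

>>> {"name": "jog_arm", "arguments": {
  "deltas": [
    [[0, 0, 0, 0], [0, 0, 0, 0], [0, 0, 0, 0], [0, 0, 0, 0], [0, 0, 0, 0]]
  ],
  "jaw": 0,
  "force": 60
}}

```text
time_s: 2.7
position: [0.569, 0.0939, 0.279]
eef_rot: [179.9, 0.1, 159.4]
contact_force: [-0.2, 1.4, 3.9]
opening: 0.0456
grasp_force: 60.5
```

>>> {"name": "jog_arm", "arguments": {
  "deltas": [
    [[0, 0, 0, 0], [0, 0, 0, 0], [0, 0, 0, 0], [0, 0, 0, 0], [0, 0, 0, 0]]
  ]
}}

```text
time_s: 3.12
position: [0.5688, 0.0938, 0.278]
eef_rot: [180.0, 0.1, 159.4]
contact_force: [3.4, 0.4, 4.5]
opening: 0.0451
grasp_force: 60.5
```

>>> {"name": "jog_arm", "arguments": {
  "deltas": [
    [[0, 0, -2, 0], [0, 0, -2, 0], [0, 0, -2, 0], [0, 0, 0, 0], [0, 0, 0, 0]]
  ]
}}

```text
time_s: 3.53
position: [0.5689, 0.0938, 0.2724]
eef_rot: [180.0, 0.1, 159.4]
contact_force: [1.0, 0.8, 10.4]
opening: 0.045
grasp_force: 61.0
```

>>> {"name": "jog_arm", "arguments": {
  "deltas": [
    [[0, 0, 0, 0], [0, 0, 0, 0], [0, 0, 0, 0], [0, 0, 0, 0], [0, 0, 0, 0]]
  ]
}}

```text
time_s: 3.95
position: [0.5689, 0.0938, 0.2724]
eef_rot: [180.0, 0.1, 159.4]
contact_force: [0.0, 1.6, 11.1]
opening: 0.0453
grasp_force: 61.0
```

>>> {"name": "jog_arm", "arguments": {
  "deltas": [
    [[0, 0, 0, 6], [0, 0, 0, 6], [0, 0, 0, 6], [0, 0, 0, 6], [0, 0, 0, 6]]
  ]
}}

```text
time_s: 4.37
position: [0.5689, 0.0936, 0.2724]
eef_rot: [-180.0, 0.1, -170.3]
contact_force: [1.3, 0.1, 10.5]
opening: 0.0455
grasp_force: 60.9
```

```bash
python3 -c "
from bench import manip
s=manip.state();print(s['moment'],s['contact_force'],s['position'],s['eef_rot'],s['opening'])"
```

```text
[-0.00120725 -0.10314956 -0.04655206] [ 1.25090662  0.0582897  10.46214329] [0.56889202 0.093627   0.27240753] [-1.79980001e+02  6.70952107e-02 -1.70323952e+02] 0.045516263257814625
```

The resisting moment is tiny, so the cap is turning with the gripper.

>>> {"name": "jog_arm", "arguments": {
  "deltas": [
    [[0, 0, 0, 6], [0, 0, 0, 6], [0, 0, 0, 6], [0, 0, 0, 6], [0, 0, 0, 6]]
  ]
}}

```text
time_s: 4.78
position: [0.5689, 0.0937, 0.2724]
eef_rot: [-180.0, 0.1, -140.3]
contact_force: [2.0, -0.1, 9.7]
opening: 0.0452
grasp_force: 60.9
```

>>> {"name": "jog_arm", "arguments": {
  "deltas": [
    [[0, 0, 0, 2], [0, 0, 0, 0], [0, 0, 0, 0], [0, 0, 0, 0], [0, 0, 0, 0]]
  ]
}}

```text
time_s: 5.2
position: [0.5689, 0.0937, 0.2724]
eef_rot: [-179.9, 0.0, -138.6]
contact_force: [0.4, -0.5, 10.4]
opening: 0.0451
grasp_force: 61.0
```

```bash
python3 -c "
from bench import manip
s=manip.state();print(s['moment'],s['contact_force'],s['position'],s['eef_rot'],s['opening'])"
```

```text
[ 0.02234806 -0.03293907  0.05122272] [ 0.37598161 -0.5119328  10.37589972] [0.56886091 0.09367811 0.27241095] [-1.79948979e+02  4.54440028e-02 -1.38611809e+02] 0.04507753042989997
```

Turned 62° with no stop hit. Next I lift gently and watch the force.

>>> {"name": "jog_arm", "arguments": {
  "deltas": [
    [[0, 0, 3, 0], [0, 0, 3, 0], [0, 0, 4, 0], [0, 0, 5, 0], [0, 0, 0, 0]]
  ]
}}

```text
time_s: 5.62
position: [0.5685, 0.0937, 0.287]
eef_rot: [180.0, -0.0, -138.6]
contact_force: [0.3, 0.4, 0.2]
opening: 0.0455
grasp_force: 61.4
```

>>> {"name": "jog_arm", "arguments": {
  "deltas": [
    [[0, 0, 15, 0], [0, 0, 20, 0], [0, 0, 20, 0], [0, 0, 20, 0], [0, 0, 13, 0]]
  ]
}}

```text
time_s: 6.03
position: [0.5684, 0.0937, 0.376]
eef_rot: [-180.0, -0.0, -138.6]
contact_force: [-0.4, -0.6, 0.4]
opening: 0.0451
grasp_force: 63.1
```

>>> {"name": "jog_arm", "arguments": {
  "deltas": [
    [[0, 0, 0, 0], [0, 0, 0, 0], [0, 0, 0, 0], [0, 0, 0, 0], [0, 0, 0, 0]]
  ]
}}

```text
time_s: 6.45
position: [0.5685, 0.0938, 0.3735]
eef_rot: [179.9, -0.1, -138.6]
contact_force: [-0.8, 0.3, -0.2]
opening: 0.0452
grasp_force: 63.2
```

```bash
python3 - <<'E'
from h import *
from bench import snapshot
a,b=snapshot("scene"),snapshot("top")
o=np.hstack([cv2.resize(a[60:260,150:350],(400,400)),cv2.resize(b[120:320,120:320],(400,400))])
cv2.imwrite("pics/end.png",o)
E
```

```text
(no output)
```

View pics/end.png

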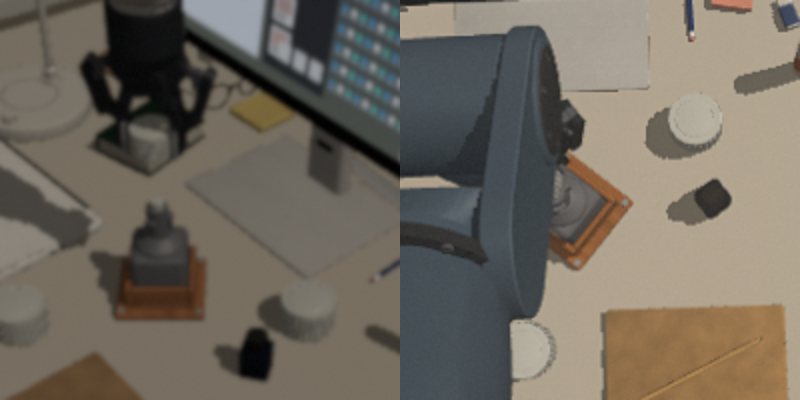

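The cap is held level between the fingers at crop (150,140). The bare neck is open below it at (158,215), and the ink bottle, the only bystander in the crop, stands in place.

```bash
python3 -c "
from bench import ticket
print(ticket.close_job())"
```

```text
the job is handed in; nothing more can be done
None
```

The cap was pressed, turned 62° anticlockwise and lifted off, and I handed the job in with it held level and still about 8 cm above the bottle's mouth; the arm touched no bystander that I could see, and no verdict came back.

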